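Clip the marinade injector back into its case

ROBOT

A 6-joint arm with a two-finger parallel gripper is mounted at the origin on the work surface. World frame = base frame: x ahead of the robot, y to its left, z up, the work surface at z = 0. Lengths are in mm, angles in rad, forces in N, time in s.
With the tool pointing down it reaches from about 350 to 975 mm from the base axis. Payload 7.1 kg.
Tool frame: the origin (TCP) lies on the mounting face of the last link; the fingertips stand 182 mm ahead of it and the grasp point (between the pads) lies 163 mm ahead of it (ctrl.tip_reach is the distance from the TCP to the fingertips, in mm); z points along the fingers, y is the direction in which the jaws open and shut (so a half turn about z gives the same grasp; the last joint's range is limited). The gripper opens to 88 mm and grips with 3 to 60 N. Pads are 20 mm wide; open, the fingers measure 115 mm over their backs; the gripper's body (75 mm by 178 mm) begins 61 mm behind the grasp point.
Start: joints at [-1.323, 0.423, 1.63, -0, 1.089, -0.019], TCP at [164.798, -602.867, 404.675] pointing down, gripper open.
Joint ranges: [-3, 3], [-0.9, 2.11], [0.09, 2.58], [-1.31, 4.45], [0.11, 2.69], [-2.54, 2.54]. Speed limits (rad/s): [2.39, 2.39, 3.01, 3.14, 3.14, 3.14].

INTERFACE

Orientations are given as a rotation vector (axis times angle).
In Python, from workcell import ctrl gives the robot as it stands.
- The arm moves only by the tool jog_arm, never from a script. Its argument "steps" is a list that holds one entry, the list of rows, each a list of 7 numbers: the shift along the tool's x, y, z in m, then the turn, a rotation vector about the tool's x, y, z in degrees, then the gripper's target within -1 to 1 (shut at 1, half-way at 0, fully open at -1). A call has 1 to 20 rows; each row shifts and turns the commanded pose from where the row before left it, along the tool's axes as they then stand; what a row does not reach is not made up. A row lasts 1/12 s, in which the tool goes at most 41.7 mm and 7.16 degrees, less where a joint would pass 70% of its speed; a pose out of reach is approached as far as the arm can. A call is refused whole if a number of a shift passes 0.0417 or a number of a turn 7.16, either way. A call with a gripper value outside its range is refused whole. The fingers move at their own pace and stop on an object; the grip force is fixed at half the most. Time passes only in rows, so rows that do not move let the fingers close. It gives the time, the measured TCP pose, the force and the opening at its end, in the units of the state.
- ctrl.get_obs(): the state, without advancing time (a new reading comes with each control period).
- ctrl.get_image(name): name is "side" or "top" or "wrist"; returns the picture (420x560x3 uint8, red, green, blue); there is no depth.
- ctrl.camera_info(name): a dict with "fx", "fy", "cx", "cy" (pixels), "dist" ([k1, k2, p1, p2, k3] as OpenCV has them; the pictures are not rectified), "origin" and "attitude" of the camera in the world; the wrist camera has in their place "T_tool_cam" (4x4, takes a point from camera to tool coordinates, whose origin is the TCP and whose axes are the flange's). Camera axes: x right, y down, z forward; pixel columns grow to the right and rows downward; lengths in mm; the calibration is good to about 2 mm. A picture is of the moment at which its call begins: read the wrist's pose just before it. camera_info takes no time and is no camera call.
- ctrl.close_job(): hands the job in, once; it reports no verdict.
Trained networks look in the newest picture that a camera, given by its name, has taken for a name from the list of things; names that differ only in an ending like _2 or _b are one class to them, and where a whole thing is asked for, a point or a joint stands for the part that bears it (a point fixed in the world has none). Each returns a list of dicts, best first, with "p" (0 to 1); they miss things now and then, are a little off and sometimes report something else, mostly with a low value. They report only what shows in the picture. A call takes as long as a camera call.
- ctrl.look_for(thing, camera): "bbox" ([left, top, right, bottom] in pixels, round what is visible of it).
- ctrl.trace(thing, camera): "pixels" (420x560 bool, what is visible of it) and "bbox" ([left, top, right, bottom] in pixels, round what is visible of it).
- ctrl.landmark_of(thing, camera): "uv" ([column, row] in pixels: a listed point, or the origin of a listed thing).
The state is a dict: "t": time; "qpos": joint angles; "qvel": joint speeds; "joint_torque": joint torques, N m; "ee_pos": TCP position; "orientation": TCP orientation; "ft_force": force on the tool from outside, world axes, zero at the start; "moment": the same for the moment, N m; "width": finger opening in mm.
Only numpy, scipy, OpenCV 4.12 (cv2) and the standard library are available. Lean on these libraries where they do the work, as an engineer would, in place of code of your own. Each camera call takes 0.05 s, during which the arm holds its last target.

TASK

Put the marinade injector away in the open case: press it down into its two spring clips, needle towards the end of the case where the spare needles point, until both clips have snapped over its end caps, and push the plunger fully in. Feel for the middle of the clips and spread them gently and evenly, without forcing them. Leave the jar, its lid and the shaker alone, and let go of everything.

Things in the scene. Friction and masses are not known exactly. Their poses are not given: they have to be found in the camera images.
- injector_mid (a point): Stainless marinade injector, about 0.2 kg: middle of its smooth barrel, on the axis, 16 mm above the table as it lies. Barrel 28 mm across, 72 mm long, between two end caps 32 mm across, 18 mm long, with chamfered rims, centred 45 mm either side of this point. x runs along the axis to the needle, z is up as it lies. Grip it on the barrel.
- injector: The same injector; origin on its underside, 16 mm below injector_mid, same axes. A finger plate 60 mm wide (y), 32 mm high, stands behind the rear cap, 54 to 58 mm back from the middle; the plunger comes out behind it.
- needle_tip (a point): Point of the injector's needle (4 mm thick), 142 mm ahead of injector_mid on the axis
- thumb_disc (a point): Middle of the outer face of the plunger's thumb disc, 30 mm across, 6 mm thick, on the injector's axis; 73 mm behind injector_mid with the plunger fully in
- plunger_rod (a joint): How far the plunger is drawn out, m: 0 = fully in, at most 0.04; it slides stiffly (about 3 N) and stays where it is left
- case: Open carry case, fixed: 350 (x) x 180 (y) mm, floor 6 mm, walls 26 mm high, origin under its centre. +x is its needle end, where the two spare needles and the tines of a stowed fork point. The lid lies open flat on the -y side; the fork (top 23 mm above the table) lies 68 mm to +y.
- clip_mid (a point): Marked middle of the injector's place, over the case's centre, 44 mm above the table, axes as the case: where injector_mid belongs, but the clip strip, held in slotted holes, really sits up to 10 mm to either side (y), both clips alike: feel for the middle. Off centre the arms push back sideways, 3 to 7 N per mm; centred, both snap at about 8 N downward.
- clip_front (a point): Nominal place of the front spring clip, 45 mm to +x of clip_mid, 12 mm wide in x: two steel arms 28 mm apart at the neck (52 mm above the table), flaring at 45 degrees to 49 mm at the lips (64 mm above the table). A cap pressed down spreads each arm 2 mm (a back stop ends it at 2.5 mm), snaps past the neck and lies on a flat seat 28 mm above the table.
- clip_rear (a point): Nominal place of the rear spring clip, 45 mm to -x of clip_mid, the same as the front one; takes the rear cap, with the finger plate 3 mm behind it. The arms of both clips together bear about 15 N when spread evenly by a centred injector; more than 20 N bends them
- jar: Jar of marinade, 76 mm across, 112 mm high, origin under its centre; bystander
- jar_lid: Brass-coloured jar lid lying flat, 66 mm across, 15 mm high, origin under its centre; bystander
- shaker: Glass salt shaker with steel top, 44 mm across, 92 mm high, origin under its centre; bystander

How it is judged:
By the outcome, as a careful person would: the job done as asked, in the order asked, and still so for the second after the job is handed in, with the robot touching nothing.
It also fails if it takes over 72 s, if anything falls off the work surface, if the arm or the gripper's body presses on something with over 40 N, if the wrist force passes 120 N, or if a joint passes its speed limit or range.

## Working session

There is one attempt and no reset: what is moved stays moved. The work goes in short steps, Python scripts to look and compute and a tool call to move; the robot and the scene stay as the last step left them, time stands still between calls to the robot, and variables do not carry over. Pictures are saved under pics/ and viewed, and the job is handed in when it is done.

Besides the shell and the picture viewer there is one more tool, called after "Request:" by a JSON object that holds its "fn" and its "kwargs". jog_arm: Moves the arm, as the interface text tells. Its arguments: {"type":"object","properties":{"steps":{"type":"array"}},"required":["steps"]}

```bash
mkdir -p pics; ls; python3 - <<'E'
from workcell import ctrl
import cv2
o=ctrl.get_obs();print(o)
for n in("side","top","wrist"):
    im=ctrl.get_image(n);cv2.imwrite(f"pics/{n}0.png",im[:,:,::-1]);print(n,ctrl.camera_info(n))
print(ctrl.tip_reach)
E
```

```text
pics
{'t': 0.0, 'qpos': array([-1.32298999e+00,  4.23829039e-01,  1.63070973e+00, -2.09189395e-05,
        1.08860003e+00, -1.90070219e-02]), 'qvel': array([ 2.65421789e-04, -7.04886531e-04, -2.71906234e-04, -8.74631048e-05,
       -1.89234164e-03, -7.19785120e-05]), 'joint_torque': array([ 1.49911080e-03, -5.44629622e+01, -2.73671955e+01,  6.44553406e-02,
        2.26581772e-02, -1.11777310e-04]), 'ee_pos': array([ 164.73416501, -602.5996148 ,  403.90110054]), 'orientation': array([-3.11215575e+00, -4.17678458e-01,  3.05996196e-04]), 'ft_force': array([-0.00237334,  1.04630209,  0.67360723]), 'moment': array([0.00800801, 0.03794883, 0.01078818]), 'width': 87.74577309461792}
side {'fx': 453.6883761670346, 'fy': 453.6883761670346, 'cx': 275.0963309056258, 'cy': 212.28508289158137, 'dist': array([-0.13400299,  0.        ,  0.        ,  0.        ,  0.        ]), 'origin': array([368.45354892, 761.87488936, 548.73077965]), 'attitude': array([-0.27746865,  2.59292348, -1.54543315])}
top {'fx': 456.35814676257934, 'fy': 456.35814676257934, 'cx': 280.5591894355946, 'cy': 204.57027015680399, 'dist': array([0.03684256, 0.        , 0.        , 0.        , 0.        ]), 'origin': array([ 370.65656083,  -93.61976776, 1125.47515647]), 'attitude': array([-2.11016031,  2.13125148, -0.18663614])}
wrist {'fx': 315.32204653906, 'fy': 315.32204653906, 'cx': 277.142957482117, 'cy': 208.1013593135649, 'dist': array([-0.00292891,  0.        ,  0.        ,  0.        ,  0.        ]), 'T_tool_cam': array([[ 5.79784248e-04, -9.67487462e-01, -2.52918315e-01,
         6.87751031e+01],
       [ 9.99999832e-01,  5.57405753e-04,  1.60134995e-04,
         3.03741831e-01],
       [-1.39504762e-05, -2.52918365e-01,  9.67487623e-01,
         1.90369328e+01],
       [ 0.00000000e+00,  0.00000000e+00,  0.00000000e+00,
         1.00000000e+00]])}
182.0
```

View pics/side0.png

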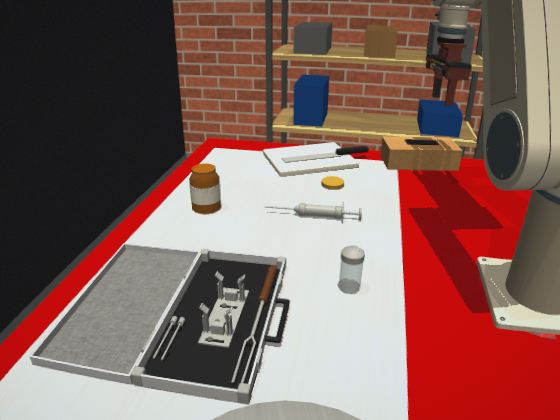

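View pics/top0.png

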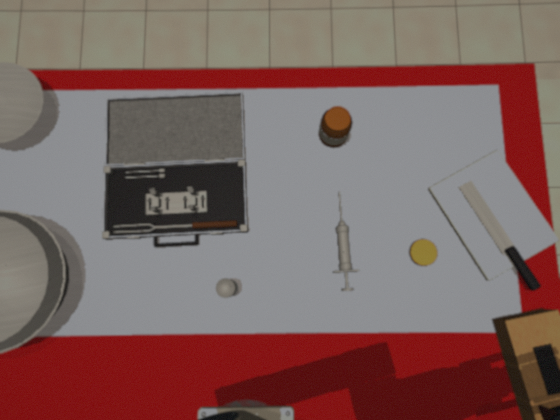

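View pics/wrist0.png

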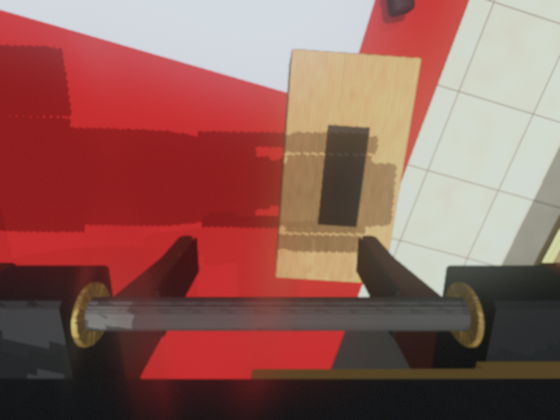

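```bash
cat > h.py <<'E'
import numpy as np,cv2
from scipy.spatial.transform import Rotation as R
from scipy.optimize import least_squares
from workcell import ctrl
def cam(n,obs=None):
    i=ctrl.camera_info(n);K=np.array([[i['fx'],0,i['cx']],[0,i['fy'],i['cy']],[0,0,1]])
    if n=='wrist':
        T=np.eye(4);T[:3,:3]=R.from_rotvec(obs['orientation']).as_matrix();T[:3,3]=obs['ee_pos'];M=T@i['T_tool_cam']
        return K,i['dist'],M[:3,:3],M[:3,3]
    return K,i['dist'],R.from_rotvec(i['attitude']).as_matrix(),np.array(i['origin'])
def ray(c,uv):
    K,d,Rm,o=c
    p=cv2.undistortPoints(np.array([[uv]],float),K,d)[0,0]
    v=Rm@np.array([p[0],p[1],1]);return o,v/np.linalg.norm(v)
def tri(rs):
    A=0;b=0
    for o,v in rs:
        P=np.eye(3)-np.outer(v,v);A=A+P;b=b+P@o
    x=np.linalg.solve(A,b);return x,[np.linalg.norm((np.eye(3)-np.outer(v,v))@(x-o)) for o,v in rs]
def plane(c,uv,z):
    o,v=ray(c,uv);return o+v*(z-o[2])/v[2]
def proj(c,X):
    K,d,Rm,o=c
    return cv2.projectPoints(np.array(X,float).reshape(-1,3),cv2.Rodrigues(Rm.T)[0],-Rm.T@o,K,d)[0][:,0]
E
python3 - <<'E'
from h import *
ct,cs=cam('top'),cam('side')
for n in ['injector_mid','needle_tip','thumb_disc','case','clip_mid','clip_front','clip_rear','jar','jar_lid','shaker']:
    a=ctrl.landmark_of(n,'top');b=ctrl.landmark_of(n,'side')
    pa=[(np.round(x['uv']),round(x['p'],2)) for x in a[:2]];pb=[(np.round(x['uv']),round(x['p'],2)) for x in b[:2]]
    print(n,pa,pb)
    if a and b:
        x,e=tri([ray(ct,a[0]['uv']),ray(cs,b[0]['uv'])]);print('   ',x.round(1),np.round(e,1))
print(ctrl.get_obs()['t'])
E
```

```text
injector_mid [(array([343., 246.]), 0.75)] [(array([320., 212.]), 0.71)]
    [ 472.4 -236.9   11.1] [1.3 1.3]
needle_tip [(array([339., 194.]), 0.8)] [(array([262., 204.]), 0.91)]
    [ 609.1 -227.8   19.3] [8.2 8.2]
thumb_disc [(array([347., 290.]), 0.46)] [(array([363., 211.]), 0.61)]
    [ 366.6 -241.2   21.7] [2.3 2.3]
case [(array([177., 198.]), 0.96)] [(array([220., 315.]), 0.67), (array([336., 183.]), 0.61)]
    [598.2 175.7   3.5] [0.4 0.4]
clip_mid [(array([173., 197.]), 0.79), (array([346., 291.]), 0.65)] [(array([220., 298.]), 0.58)]
    [594.  176.2  43.7] [0. 0.]
clip_front [(array([155., 200.]), 0.63)] [(array([209., 314.]), 0.73), (array([333., 183.]), 0.6)]
    [592.8 220.4  43.3] [6.9 6.9]
clip_rear [(array([192., 194.]), 0.91)] [(array([334., 183.]), 0.39)]
    [484.7  84.9 254.5] [69.4 69.4]
jar [(array([331., 134.]), 0.57)] [(array([205., 208.]), 0.77)]
    [ 767.4 -217.    -2.4] [1.2 1.2]
jar_lid [(array([426., 254.]), 0.7)] [(array([332., 184.]), 0.81), (array([211., 315.]), 0.51)]
    [ 457.1 -439.    -4.4] [2.7 2.7]
shaker [(array([230., 290.]), 0.64)] [(array([349., 288.]), 0.56)]
    [374.4  40.5  -3.1] [3.4 3.4]
1.15
```

```bash
cat >> h.py <<'E'
def jog(obs,target,yaw=None,n=None):
    """total tool-frame shift to reach world target (mm), in m"""
    Rm=R.from_rotvec(obs['orientation']).as_matrix()
    return Rm.T@(np.array(target)-obs['ee_pos'])/1000
E
python3 - <<'E'
from h import *
o=ctrl.get_obs();Rm=R.from_rotvec(o['orientation']).as_matrix();print(Rm.round(3))
print(jog(o,[472,-237,400]),jog(o,[490,-237,400]))
a=ctrl.trace('injector','top')[0];ys,xs=np.nonzero(a['pixels']);print(a['p'],a['bbox'])
p=np.array([xs,ys],float).T
c=cam('top');W=np.array([plane(c,q,16)[:2] for q in p]);m=W.mean(0);u,s,v=np.linalg.svd(W-m);print(m,v[0],np.degrees(np.arctan2(v[0][1],v[0][0])))
pr=(W-m)@v[0];print(pr.min(),pr.max())
E
```

```text
[[ 0.965  0.264  0.   ]
 [ 0.264 -0.965  0.   ]
 [ 0.    -0.    -1.   ]]
[ 0.39278247 -0.27193283  0.004683  ] [ 0.41014576 -0.26718771  0.00468304]
0.73 [337.2, 221.0, 357.7, 289.6]
[ 466.38968078 -236.99232619] [-0.99788729 -0.06496892] -176.27493127478755
-64.10549022821033 95.30078415292103
```

Request:
{"fn": "jog_arm", "kwargs": {"steps": [[[0.0256, -0.0167, 0, 0, 0, 0, -1], [0.0256, -0.0167, 0, 0, 0, 0, -1], [0.0256, -0.0167, 0, 0, 0, 0, -1], [0.0256, -0.0167, 0, 0, 0, 0, -1], [0.0256, -0.0167, 0, 0, 0, 0, -1], [0.0256, -0.0167, 0, 0, 0, 0, -1], [0.0256, -0.0167, 0, 0, 0, 0, -1], [0.0256, -0.0167, 0, 0, 0, 0, -1], [0.0256, -0.0167, 0, 0, 0, 0, -1], [0.0256, -0.0167, 0, 0, 0, 0, -1], [0.0256, -0.0167, 0, 0, 0, 0, -1], [0.0256, -0.0167, 0, 0, 0, 0, -1], [0.0256, -0.0167, 0, 0, 0, 0, -1], [0.0256, -0.0167, 0, 0, 0, 0, -1], [0.0256, -0.0167, 0, 0, 0, 0, -1], [0.0256, -0.0167, 0, 0, 0, 0, -1], [0, 0, 0, 0, 0, 5.8, -1], [0, 0, 0, 0, 0, 5.8, -1], [0, 0, 0, 0, 0, 0, -1]]]}}

```text
t: 2.78
ee_pos: [489.9, -236.5, 404.7]
orientation: [3.14, 0.098, 0.0]
ft_force: [-0.7, -0.0, 0.4]
width: 88.2
```

```bash
cat > look.py <<'E'
from h import *
import sys
def look(tag,names):
    o=ctrl.get_obs();im=ctrl.get_image('wrist');cv2.imwrite(f'pics/{tag}.png',im[:,:,::-1])
    c=cam('wrist',o);out={}
    for n,z in names:
        a=ctrl.landmark_of(n,'wrist')
        if a: print(n,[(np.round(x['uv'],1),round(x['p'],2)) for x in a[:2]],'plane z',z,plane(c,a[0]['uv'],z).round(1));out[n]=a[0]['uv']
        else: print(n,'none')
    print(o['ee_pos'].round(1),o['t'])
    return o,c,out
E
python3 - <<'E'
from look import *
look('w1',[('injector_mid',16),('needle_tip',16),('thumb_disc',16)])
E
```

```text
injector_mid [(array([275.5, 203.4]), 0.85)] plane z 16 [ 467.9 -236.3   16. ]
needle_tip [(array([275.4,  72. ]), 0.71)] plane z 16 [ 615.  -227.1   16. ]
thumb_disc [(array([272.2, 281.3]), 0.62), (array([425.1, 217. ]), 0.56)] plane z 16 [ 364.4 -238.4   16. ]
[ 489.9 -236.5  404.7] 2.7833
```

View pics/w1.png

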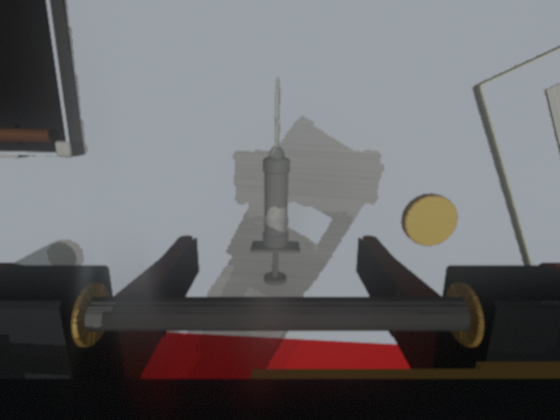

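```bash
python3 - <<'E'
from h import *
o=ctrl.get_obs();c=cam('wrist',o)
t=plane(c,(277.5,78),16);f=plane(c,(276.5,156),24);pl=plane(c,(275.5,244.5),32)
print(t,f,pl, np.degrees(np.arctan2(t[1]-pl[1],t[0]-pl[0])),t[0]-142,f[0]-54,pl[0]+56)
print(np.degrees(np.arctan2(*R.from_rotvec(o['orientation']).as_matrix()[1::-1,0])))
cv2.imwrite('pics/w1c.png',cv2.resize(ctrl.get_image('wrist')[60:300,200:350,::-1],None,fx=2.5,fy=2.5,interpolation=cv2.INTER_CUBIC))
E
```

```text
[ 608.40263184 -230.16795237   16.        ] [ 524.65969485 -234.64649751   24.        ] [ 420.72269143 -240.36396625   32.        ] 3.1096283189892056 466.40263183745753 470.6596948507548 476.72269142806203
3.7942336899930353
```

View pics/w1c.png

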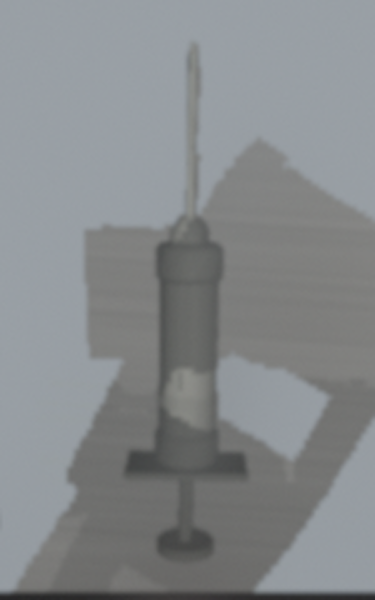

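Request:
{"fn": "jog_arm", "kwargs": {"steps": [[[-0.005, 0, 0.033, 0, 0, 0, -1], [-0.005, 0, 0.034, 0, 0, 0, -1], [-0.005, 0, 0.034, 0, 0, 0, -1], [-0.005, 0, 0.034, 0, 0, 0, -1], [0, 0, 0, 0, 0, 0, -1], [0, 0, 0, 0, 0, 0, -1]]]}}

```text
t: 3.53
ee_pos: [468.9, -238.5, 268.8]
orientation: [-3.138, -0.101, 0.005]
ft_force: [0.4, 0.2, 0.9]
width: 87.8
```

```bash
python3 - <<'E'
from look import *
look('w2',[('injector_mid',16),('needle_tip',16),('thumb_disc',16)])
E
```

```text
injector_mid [(array([270.6, 214.9]), 0.62)] plane z 16 [ 470.1 -233.2   16. ]
needle_tip [(array([273.8,   6.9]), 0.75)] plane z 16 [ 611.9 -226.9   16. ]
thumb_disc [(array([270.9, 331.3]), 0.55)] plane z 16 [ 366.7 -239.6   16. ]
[ 468.9 -238.5  268.8] 3.5333
```

View pics/w2.png

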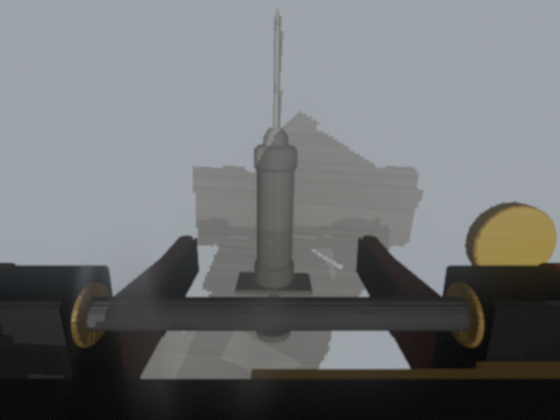

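```bash
python3 - <<'E'
from h import *
o=ctrl.get_obs();c2=cam('wrist',o)
o1=dict(o);o1['ee_pos']=np.array([489.9,-236.5,404.7]);o1['orientation']=np.array([3.14,0.098,0]);c1=cam('wrist',o1)
ct=cam('top')
print('tip',tri([ray(c1,(277.5,77)),ray(c2,(278,10))]))
print('mid',tri([ray(c1,(275.5,203.4)),ray(c2,(275.3,214.9))]))
print('cap/barrel edge?',tri([ray(c1,(276.5,157)),ray(c2,(275.5,146))]))
for uv in [(278,10),(278,70),(275.5,160),(275.3,250)]: print(uv,plane(c2,uv,16 if uv[1]<80 else 30))
print('thumb',tri([ray(c1,(275,279)),ray(c2,(275,331))]))
print(np.degrees(np.arctan2(*R.from_rotvec(o['orientation']).as_matrix()[1::-1,0])),o['orientation'])
E
```

```text
tip (array([ 606.31013795, -230.69414886,   43.38103104]), [np.float64(0.7877839757668003), np.float64(0.7877839757668144)])
mid (array([ 435.27558329, -238.94314566, -117.67509768]), [np.float64(1.301884056334355), np.float64(1.3018840563342915)])
cap/barrel edge? (array([ 528.98817631, -234.40882106,   73.89228432]), [np.float64(0.6238376990679314), np.float64(0.623837699067952)])
(278, 10) [ 615.08841393 -231.03836472   16.        ]
(278, 70) [ 577.87030302 -233.49267912   16.        ]
(275.5, 160) [ 516.85062418 -235.68688518   30.        ]
(275.3, 250) [ 449.32041854 -239.85497021   30.        ]
thumb (array([ 365.70508737, -243.39217774,   11.60897533]), [np.float64(1.4673487727574308), np.float64(1.4673487727574384)])
3.701711969878633 [3.13787333 0.10139349 0.00573449]
```

Request:
{"fn": "jog_arm", "kwargs": {"steps": [[[0, 0, 0.025, 0, 0, 0, -1], [0, 0, 0.025, 0, 0, 0, -1], [0, 0, 0.02, 0, 0, 0, -1], [0, 0, 0.011, 0, 0, 0, -1], [0, 0, 0, 0, 0, 0, -1], [0, 0, 0, 0, 0, 0, -1]]]}}

```text
t: 4.23
ee_pos: [470.0, -238.6, 189.5]
orientation: [3.14, 0.101, 0.001]
ft_force: [-0.4, -0.4, -0.0]
width: 87.9
```

Request:
{"fn": "jog_arm", "kwargs": {"steps": [[[0, 0, 0.0025, 0, 0, 0, -1], [0, 0, 0, 0, 0, 0, 1], [0, 0, 0, 0, 0, 0, 1], [0, 0, 0, 0, 0, 0, 1], [0, 0, 0, 0, 0, 0, 1], [0, 0, 0, 0, 0, 0, 1], [0, 0, 0, 0, 0, 0, 1], [0, 0, 0, 0, 0, 0, 1], [0, 0, 0, 0, 0, 0, 1], [0, 0, 0, 0, 0, 0, 1]]]}}

```text
t: 5.07
ee_pos: [469.5, -238.4, 186.1]
orientation: [-3.14, -0.101, 0.0]
ft_force: [-0.2, 2.0, 1.0]
width: 31.8
```

Request:
{"fn": "jog_arm", "kwargs": {"steps": [[[0, 0, 0, 0, 0, 0, 1], [0, 0, 0, 0, 0, 0, 1], [0, 0, 0, 0, 0, 0, 1], [0, 0, 0, 0, 0, 0, 1], [0, 0, 0, 0, 0, 0, 1]]]}}

```text
t: 5.48
ee_pos: [469.5, -238.3, 186.1]
orientation: [-3.14, -0.101, 0.0]
ft_force: [0.0, 1.8, -0.8]
width: 27.4
```

Request:
{"fn": "jog_arm", "kwargs": {"steps": [[[0, 0, -0.02, 0, 0, 0, 1], [0, 0, -0.03, 0, 0, 0, 1], [0, 0, -0.03, 0, 0, 0, 1], [0, 0, -0.03, 0, 0, 0, 1], [0, 0, -0.03, 0, 0, 0, 1], [0, 0, 0, 0, 0, 0, 1], [0, 0, 0, 0, 0, 0, 1]]]}}

```text
t: 6.07
ee_pos: [469.8, -238.7, 327.5]
orientation: [3.138, 0.101, 0.005]
ft_force: [-0.1, 0.6, -2.5]
width: 27.8
```

```bash
python3 - <<'E'
from look import *
o,c,out=look('w3',[])
print(o['ft_force'],o['width'])
im=ctrl.get_image('top')[:,:,::-1]; cv2.imwrite('pics/t1c.png',cv2.resize(im[85:255,90:260],None,fx=3.5,fy=3.5,interpolation=cv2.INTER_CUBIC))
im=ctrl.get_image('side')[:,:,::-1]; cv2.imwrite('pics/s1c.png',cv2.resize(im[235:395,130:330],None,fx=3.7,fy=3.7,interpolation=cv2.INTER_CUBIC))
E
```

```text
[ 469.8 -238.7  327.5] 6.0667
[-0.08662104  0.63035115 -2.54989996] 27.79015015840882
```

View pics/w3.png

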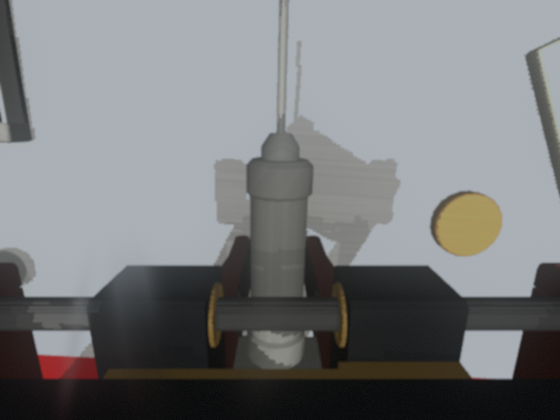

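View pics/t1c.png

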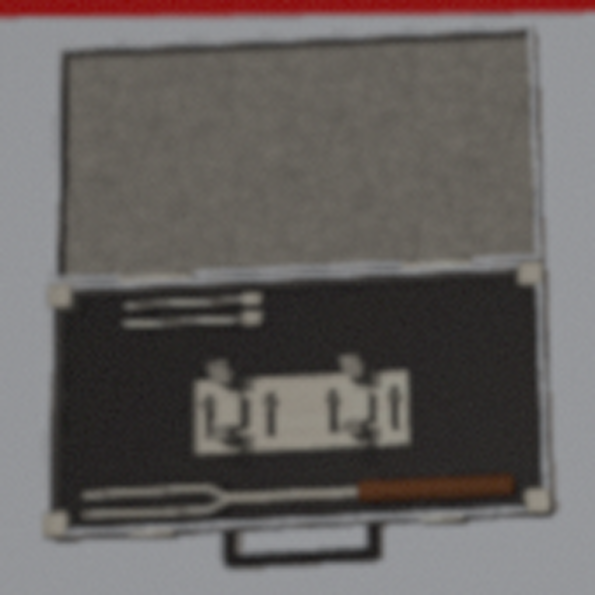

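View pics/s1c.png

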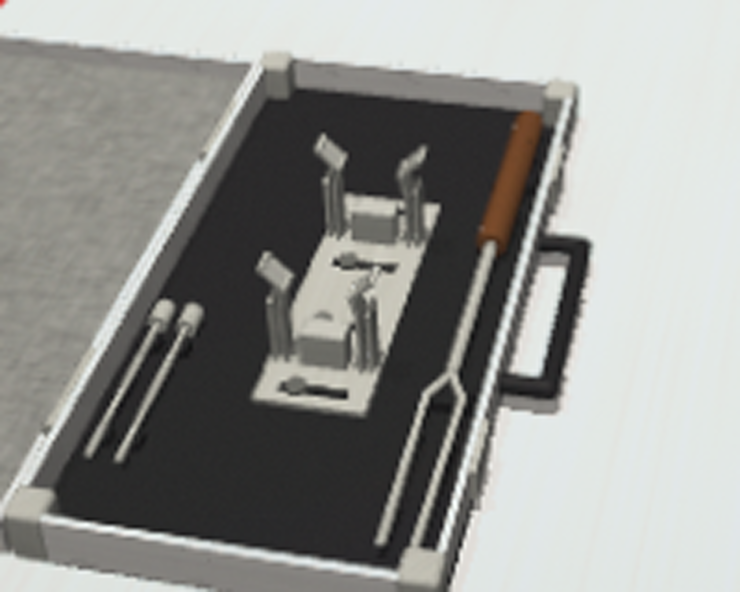

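```bash
python3 - <<'E'
from h import *
ct=cam('top');cs=cam('side')
T=lambda x,y:(90+x/3.5-0.36,85+y/3.5-0.36)
S=lambda x,y:(130+x/3.7-.36,235+y/3.7-.36)
print('corners z26 top');P=[plane(ct,T(*q),26) for q in [(60,295),(530,273),(538,498),(56,523)]]
print(np.round(P,1));C=np.mean(P,0)
ax=(P[0]-P[1])+(P[3]-P[2]);yaw=np.degrees(np.arctan2(ax[1],ax[0]));print(C,yaw)
Q=[plane(cs,S(*q),26) for q in [(28,512),(277,65),(561,90),(420,562)]]
print('side corners');print(np.round(Q,1),np.mean(Q,0))
ax=(Q[0]-Q[1])+(Q[3]-Q[2]);print(np.degrees(np.arctan2(ax[1],ax[0])))
e=np.array([np.cos(np.radians(yaw)),np.sin(np.radians(yaw))]);n=np.array([-e[1],e[0]])
def rel(p): d=p[:2]-C[:2];return np.round([d@e,d@n],1)
print('strip corners top z8',[rel(plane(ct,T(*q),8)) for q in [(194,380),(408,370),(410,442),(196,455)]])
C2=np.mean(Q,0)
def rel2(p): d=p[:2]-C2[:2];return np.round([d@e,d@n],1)
print('strip side z8',[rel2(plane(cs,S(*q),8)) for q in [(253,398),(365,414),(440,205),(345,195)]])
print('lips side z64',[(q,rel2(plane(cs,S(*q),64))) for q in [(262,255),(380,268),(322,140),(422,150)]])
print('lips top z64',[(q,rel(plane(ct,T(*q),64))) for q in [(218,365),(350,360),(232,440),(360,433)]])
E
```

```text
corners z26 top
[[670.5 345.9  26. ]
 [683.3  12.8  26. ]
 [521.5   6.2  26. ]
 [507.9 338.8  26. ]]
[595.79555873 175.92862102  26.        ] 92.2730262905968
side corners
[[668.3 353.3  26. ]
 [681.3  19.9  26. ]
 [519.5  10.1  26. ]
 [507.5 340.4  26. ]] [594.15639763 180.94212812  26.        ]
92.15521696330023
strip corners top z8 [array([ 77.5, -19.1]), array([-75.2, -18.7]), array([-75.7,  33.7]), array([75.8, 35.4])]
strip side z8 [array([ 71.8, -18.8]), array([72. , 33.1]), array([-79.2,  32.7]), array([-78.6, -17.9])]
lips side z64 [((262, 255), array([ 39.3, -19.8])), ((380, 268), array([38.3, 34.2])), ((322, 140), array([-49.5, -18. ])), ((422, 150), array([-50.2,  32.2]))]
lips top z64 [((218, 365), array([ 44.4, -15.9])), ((350, 360), array([-45.2, -14.9])), ((232, 440), array([34.8, 36.4])), ((360, 433), array([-51.3,  36. ]))]
```

```bash
python3 - <<'E'
import cv2
im=cv2.imread('pics/w3.png');cv2.imwrite('pics/w3c.png',cv2.resize(im[0:380,200:360],None,fx=1.57*2,fy=1.57,interpolation=cv2.INTER_CUBIC))
from h import *
i=ctrl.camera_info('wrist');M=i['T_tool_cam'];K=np.array([[i['fx'],0,i['cx']],[0,i['fy'],i['cy']],[0,0,1]])
c=(K,i['dist'],M[:3,:3],M[:3,3])
for uv,z in [((284,0),170),((281.5,120),170),((280,158),154.5),((280,193),154.5),((280,193),156),((277.5,350),154.5)]:
    print(uv,z,plane(c,uv,z).round(1))
E
```

```text
(284, 0) 170 [120.2   3.2 170. ]
(281.5, 120) 170 [ 71.4   2.3 170. ]
(280, 158) 154.5 [ 55.5   1.5 154.5]
(280, 193) 154.5 [ 40.3   1.6 154.5]
(280, 193) 156 [ 40.    1.6 156. ]
(277.5, 350) 154.5 [-40.4   0.6 154.5]
```

View pics/w3c.png

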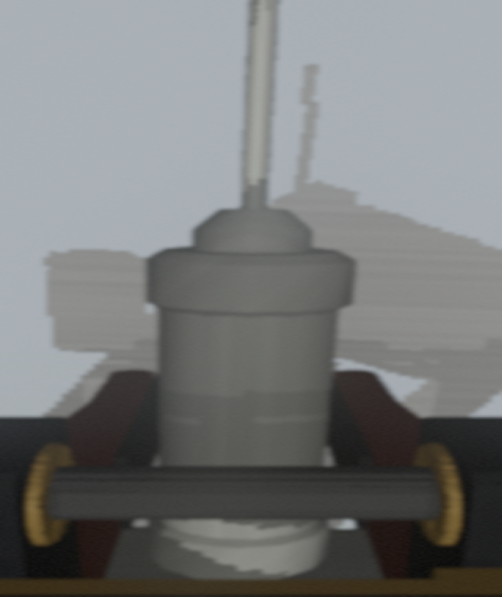

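```bash
python3 - <<'E'
from h import *
i=ctrl.camera_info('wrist');M=i['T_tool_cam'];K=np.array([[i['fx'],0,i['cx']],[0,i['fy'],i['cy']],[0,0,1]])
c=(K,i['dist'],M[:3,:3],M[:3,3])
P=lambda x,y:(200+x/3.14,y/1.57)
for n,q,z in [('capfront-top',(250,250),155),('caprear L',(160,308),168),('caprear top',(245,315),154),('nub tip',(256,208),168),('needle top',(264,2),170),('needle base',(256,195),170)]: print(n,plane(c,P(*q),z).round(1))
for q in [(160,308),(336,305),(148,270),(354,270)]: print(q,plane(c,P(*q),168).round(1))
E
```

```text
capfront-top [ 54.9   1.4 155. ]
caprear L [ 35.8 -12.3 168. ]
caprear top [ 36.9   0.7 154. ]
nub tip [ 65.8   2.3 168. ]
needle top [119.8   3.2 170. ]
needle base [ 69.5   2.3 170. ]
(160, 308) [ 35.8 -12.3 168. ]
(336, 305) [ 36.8  14.7 168. ]
(148, 270) [ 47.6 -13.9 168. ]
(354, 270) [ 47.6  17.2 168. ]
```

Request:
{"fn": "jog_arm", "kwargs": {"steps": [[[0, 0, 0, 0, 0, -6.85, 1], [0, 0, 0, 0, 0, -6.85, 1], [0, 0, 0, 0, 0, -6.85, 1], [0, 0, 0, 0, 0, -6.85, 1], [0, 0, 0, 0, 0, -6.85, 1], [0, 0, 0, 0, 0, -6.85, 1], [0, 0, 0, 0, 0, -6.85, 1], [0, 0, 0, 0, 0, -6.85, 1], [0, 0, 0, 0, 0, -6.85, 1], [0, 0, 0, 0, 0, -6.85, 1], [0, 0, 0, 0, 0, -6.85, 1], [0, 0, 0, 0, 0, -6.85, 1], [0, 0, 0, 0, 0, -6.85, 1], [0, 0, 0, 0, 0, 0, 1]]]}}

```text
t: 7.38
ee_pos: [469.0, -238.2, 324.2]
orientation: [-2.16, -2.276, 0.002]
ft_force: [0.0, -0.3, -1.8]
width: 27.2
```

Request:
{"fn": "jog_arm", "kwargs": {"steps": [[[0.027, 0.009, 0, 0, 0, 0, 1], [0.027, 0.009, 0, 0, 0, 0, 1], [0.027, 0.009, 0, 0, 0, 0, 1], [0.027, 0.009, 0, 0, 0, 0, 1], [0.027, 0.009, 0, 0, 0, 0, 1], [0.027, 0.009, 0, 0, 0, 0, 1], [0.027, 0.009, 0, 0, 0, 0, 1], [0.027, 0.009, 0, 0, 0, 0, 1], [0.027, 0.009, 0, 0, 0, 0, 1], [0.027, 0.009, 0, 0, 0, 0, 1], [0, 0, 0, 0, 0, 0, 1], [0, 0, 0, 0, 0, 0, 1]]]}}

```text
t: 8.38
ee_pos: [546.4, 36.8, 324.9]
orientation: [-2.167, -2.272, 0.003]
ft_force: [0.3, -0.3, -3.7]
width: 27.4
```

```bash
python3 - <<'E'
from look import *
o,c,out=look('w4',[('clip_mid',44),('clip_front',44),('clip_rear',44),('case',0)])
print(R.from_rotvec(o['orientation']).as_matrix().round(4),o['ft_force'],o['moment'])
E
```

```text
clip_mid [(array([350.9,  29.4]), 0.67), (array([104.7, 183.5]), 0.44)] plane z 44 [594.3 177.5  44. ]
clip_front none
clip_rear [(array([346.8,  94. ]), 0.88)] plane z 44 [595.9 131.8  44. ]
case [(array([339.9,  43.7]), 0.66)] plane z 0 [594.4 177.8   0. ]
[546.4  36.8 324.9] 8.3833
[[-4.740e-02  9.989e-01 -2.200e-03]
 [ 9.989e-01  4.730e-02 -2.000e-04]
 [-1.000e-04 -2.200e-03 -1.000e+00]] [ 0.30756374 -0.28386054 -3.66723115] [ 0.0026389  -0.09086388  0.01493302]
```

View pics/w4.png

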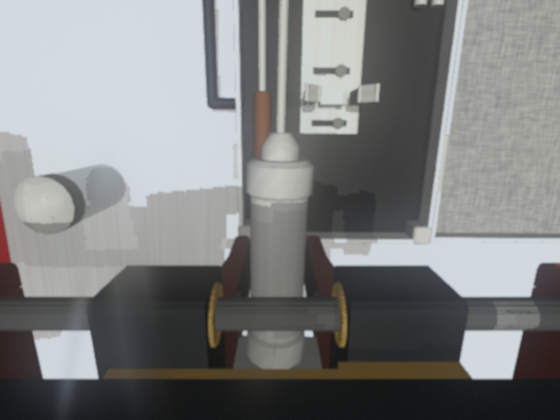

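```bash
python3 - <<'E'
import cv2
im=cv2.imread('pics/w4.png');cv2.imwrite('pics/w4c.png',cv2.resize(im[0:140,230:470],None,fx=3.3,fy=4,interpolation=cv2.INTER_CUBIC))
E
```

```text
(no output)
```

View pics/w4c.png

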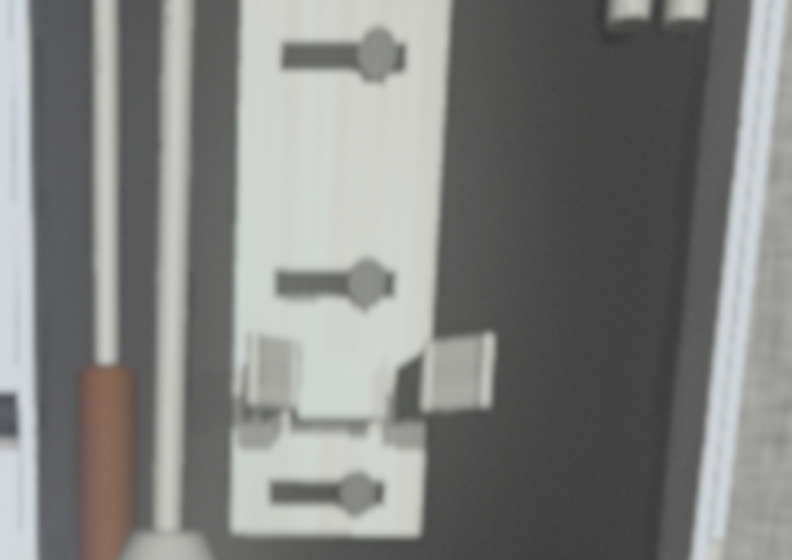

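```bash
python3 - <<'E'
from h import *
o=ctrl.get_obs();c=cam('wrist',o)
P=lambda x,y:(230+x/3.3-.35,y/4-.4)
C=np.array([595.3,176.5]);a=np.radians(92.3);e=np.array([np.cos(a),np.sin(a)]);n=np.array([-e[1],e[0]])
def f(nm,q,z):
    p=plane(c,P(*q),z);d=p[:2]-C;print(nm,p.round(1),np.round([d@e,d@n],1));return p
l=f('lipL',(248,370),64);r=f('lipR',(493,370),64);print((l+r)/2,np.linalg.norm(l-r))
l=f('neckL',(299,375),52);r=f('neckR',(425,375),52);print((l+r)/2,np.linalg.norm(l-r))
f('clip front edge',(460,335),60);f('clip back edge',(460,410),60)
l=f('stripL',(232,535),8);r=f('stripR',(422,537),8);print((l+r)/2)
l=f('stripL',(240,50),8);r=f('stripR',(450,50),8);print((l+r)/2)
for q in [(377,55),(366,284),(356,493)]: f('screw',q,10)
for q in [(343,55),(335,284),(327,493)]: f('slot',q,9)
E
```

```text
lipL [561.8 127.5  64. ] [-47.6  35.4]
lipR [615.7 130.   64. ] [-47.3 -18.5]
[588.72432545 128.76524402  64.        ] 53.91049078783803
neckL [574.6 128.4  52. ] [-47.3  22.7]
neckR [603.6 129.7  52. ] [-47.1  -6.5]
[589.10390947 129.04825085  52.        ] 29.122189889318236
clip front edge [608.8 136.1  60. ] [-40.9 -11.8]
clip back edge [610.3 123.1  60. ] [-53.9 -12.9]
stripL [564.1  97.1   8. ] [-78.   34.4]
stripR [617.2  99.2   8. ] [-78.2 -18.8]
[590.63477352  98.14989595   8.        ]
stripL [559.7 196.6   8. ] [21.5 34.7]
stripR [613.3 199.1   8. ] [ 21.9 -18.9]
[586.54227457 197.85551321   8.        ]
screw [594.5 196.7  10. ] [20.2  0. ]
screw [596.  152.1  10. ] [-24.4   0.3]
screw [597.5 108.   10. ] [-68.5   0.6]
slot [586.  196.6   9. ] [20.4  8.5]
slot [587.9 151.9   9. ] [-24.3   8.4]
slot [589.6 107.7   9. ] [-68.5   8.4]
```

Request:
{"fn": "jog_arm", "kwargs": {"steps": [[[0.0271, 0.0094, 0, 0, 0, 0, 1], [0.0271, 0.0094, 0, 0, 0, 0, 1], [0.0271, 0.0094, 0, 0, 0, 0, 1], [0.0271, 0.0094, 0, 0, 0, 0, 1], [0.0271, 0.0094, 0, 0, 0, 0, 1], [0, 0, 0.025, 0, 0, 0, 1], [0, 0, 0.025, 0, 0, 0, 1], [0, 0, 0.02, 0, 0, 0, 1], [0, 0, 0, 0, 0, 0, 1], [0, 0, 0, 0, 0, 0, 1], [0, 0, 0, 0, 0, 0, 1]]]}}

```text
t: 9.55
ee_pos: [587.6, 172.6, 257.2]
orientation: [2.169, 2.272, 0.002]
ft_force: [-0.1, -0.8, -2.4]
width: 27.5
```

```bash
cat > st.py <<'E'
from h import *
o=ctrl.get_obs();Rm=R.from_rotvec(o['orientation']).as_matrix()
print('t',o['t'],'p',o['ee_pos'].round(2),'yaw',np.degrees(np.arctan2(Rm[1,0],Rm[0,0])).round(2),'zax',Rm[:,2].round(4),'F',o['ft_force'].round(2),'M',o['moment'].round(3),'w',o['width'].round(2))
E
python3 st.py; python3 - <<'E'
from look import *
look('w5',[])
for n in('side',):
    im=ctrl.get_image(n)[:,:,::-1]; cv2.imwrite('pics/s5.png',cv2.resize(im[180:395,130:400],None,fx=2.7,fy=2.7,interpolation=cv2.INTER_CUBIC))
E
```

```text
[587.6 172.6 257.2] 9.55Traceback (most recent call last):
  File "st.py", line 3, in <module>
    print('t',o['t'],'p',o['ee_pos'].round(2),'yaw',np.degrees(np.arctan2(Rm[1,0],Rm[0,0])).round(2),'zax',Rm[:,2].round(4),'F',o['ft_force'].round(2),'M',o['moment'].round(3),'w',o['width'].round(2))
                                                                                                                                                                                    ^^^^^^^^^^^^^^^^
AttributeError: 'float' object has no attribute 'round'
```

View pics/w5.png

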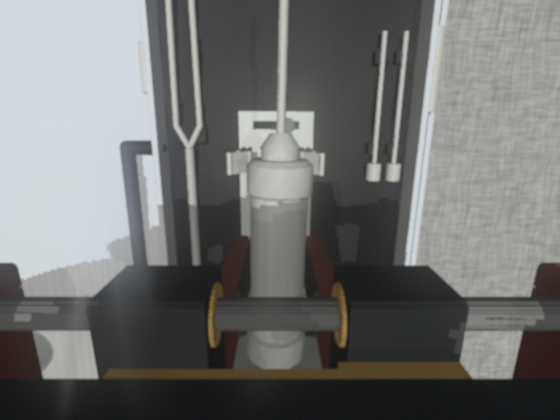

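View pics/s5.png

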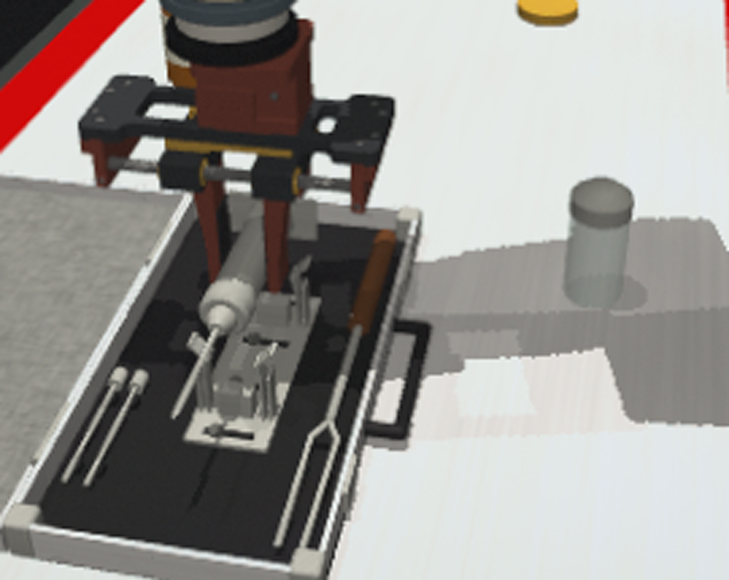

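```bash
sed -i "s/o\['width'\].round(2)/round(float(o['width']),2)/" st.py; python3 st.py; python3 - <<'E'
import cv2
im=cv2.imread('pics/w5.png');cv2.imwrite('pics/w5c.png',cv2.resize(im[95:265,200:360],None,fx=4.5,fy=3.5,interpolation=cv2.INTER_CUBIC))
E
```

```text
t 9.65 p [587.73 172.86 257.8 ] yaw 92.68 zax [ 2.6e-03  7.0e-04 -1.0e+00] F [ 0.35  0.31 -2.25] M [-0.022 -0.08   0.007] w 27.27
```

View pics/w5c.png

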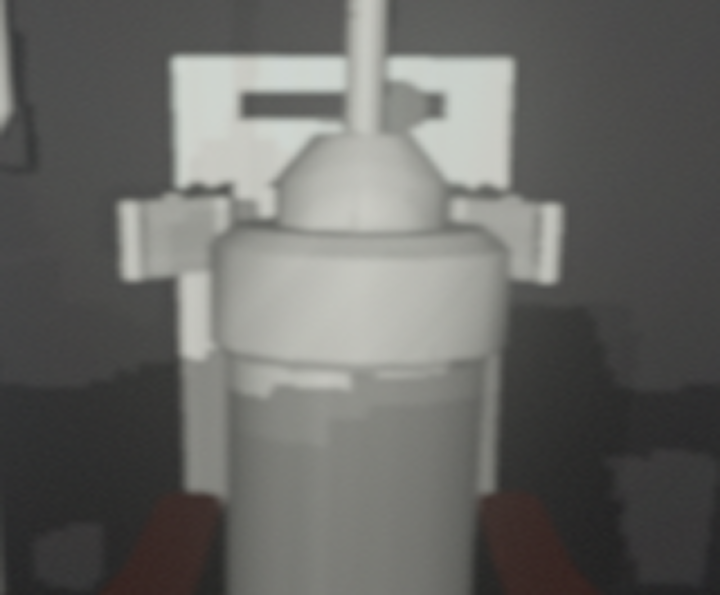

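```bash
python3 - <<'E'
from h import *
o=ctrl.get_obs();Rm=R.from_rotvec(o['orientation']).as_matrix();c=cam('wrist',o)
P=lambda x,y:(200+x/4.5-.4,95+y/3.5-.36)
def f(nm,q,z):
    p=plane(c,P(*q),z);d=Rm.T@(p-o['ee_pos']);print(nm,p.round(1),'tool',d.round(1));return d
l=f('lipL',(120,242),64);r=f('lipR',(562,242),64);print('mid',(l+r)/2)
f('lip far',(550,200),64);f('lip near',(550,284),64)
f('lip far',(130,200),64);f('lip near',(130,284),64)
l=f('s',(173,58),8);r=f('s',(513,58),8);print('mid',(l+r)/2)
l=f('s',(188,490),8);r=f('s',(497,490),8);print('mid',(l+r)/2)
za=o['ee_pos'][2]-170
l=f('capL',(215,300),za);r=f('capR',(507,300),za);print('mid',(l+r)/2)
f('caprearL',(222,350),za); f('caprearR',(497,350),za);f('capfront',(215,250),za);f('capfront',(360,225),za+16)
l=f('barL',(228,560),za);r=f('barR',(474,560),za);print('mid',(l+r)/2)
E
```

```text
lipL [557.9 219.8  64. ] tool [ 48.1 -28.1 193.8]
lipR [612.2 222.3  64. ] tool [ 48.1  26.2 193.9]
mid [ 48.14025581  -0.93235785 193.82256159]
lip far [610.1 228.8  64. ] tool [ 54.7  24.5 193.9]
lip near [611.2 215.6  64. ] tool [ 41.5  25.  193.9]
lip far [559.1 226.4  64. ] tool [ 54.7 -26.6 193.8]
lip near [559.2 213.1  64. ] tool [ 41.5 -27.1 193.8]
s [557.4 250.    8. ] tool [ 78.3 -27.4 249.8]
s [610.2 252.5   8. ] tool [ 78.4  25.6 249.9]
mid [ 78.33830254  -0.91151927 249.84022446]
s [561.4 158.7   8. ] tool [-13.  -27.6 249.7]
s [614.5 161.2   8. ] tool [-13.   25.5 249.9]
mid [-13.01372258  -1.04069177 249.78721795]
capL [571.8 215.2  87.8] tool [ 42.9 -14.4 170. ]
capR [603.2 216.6  87.8] tool [ 42.9  17.  170.1]
mid [ 42.91731827   1.34044273 170.02881712]
caprearL [572.7 208.1  87.8] tool [ 35.9 -13.8 170. ]
caprearR [602.6 209.5  87.8] tool [ 35.9  16.2 170.1]
capfront [571.7 222.1  87.8] tool [ 49.8 -14.2 170. ]
capfront [586.6 227.8 103.8] tool [ 54.8   1.1 154. ]
barL [574.2 176.6  87.8] tool [  4.3 -13.8 170. ]
barR [602.3 177.9  87.8] tool [  4.3  14.4 170. ]
mid [  4.28837752   0.30096485 170.00385121]
```

Request:
{"fn": "jog_arm", "kwargs": {"steps": [[[0.002, -0.0012, 0, 0, 0, -0.7, 1], [0, 0, 0.01, 0, 0, 0, 1], [0, 0, 0.01, 0, 0, 0, 1], [0, 0, 0, 0, 0, 0, 1], [0, 0, 0, 0, 0, 0, 1], [0, 0, 0, 0, 0, 0, 1]]]}}

```text
t: 10.15
ee_pos: [585.6, 175.1, 235.8]
orientation: [-2.154, -2.287, 0.001]
ft_force: [0.9, 0.7, -1.9]
width: 27.3
```

```bash
python3 st.py
```

```text
t 10.15 p [585.62 175.09 235.78] yaw 93.44 zax [-7.e-04 -2.e-04 -1.e+00] F [ 0.93  0.65 -1.94] M [-0.052 -0.099 -0.033] w 27.3
```

Request:
{"fn": "jog_arm", "kwargs": {"steps": [[[0, 0, 0.002, 0, 0, 0, 1], [0, 0, 0.002, 0, 0, 0, 1], [0, 0, 0, 0, 0, 0, 1], [0, 0, 0, 0, 0, 0, 1], [0, 0, 0, 0, 0, 0, 1]]]}}

```text
t: 10.57
ee_pos: [585.7, 175.1, 232.3]
orientation: [2.154, 2.287, 0.0]
ft_force: [-0.2, 0.3, -2.3]
width: 27.3
```

```bash
python3 st.py
```

```text
t 10.5667 p [585.72 175.1  232.25] yaw 93.44 zax [ 1.e-04  0.e+00 -1.e+00] F [-0.18  0.34 -2.29] M [ 0.035 -0.039 -0.001] w 27.27
```

Request:
{"fn": "jog_arm", "kwargs": {"steps": [[[0, 0, 0.0015, 0, 0, 0, 1], [0, 0, 0, 0, 0, 0, 1], [0, 0, 0, 0, 0, 0, 1], [0, 0, 0, 0, 0, 0, 1]]]}}

```text
t: 10.9
ee_pos: [585.9, 175.2, 230.8]
orientation: [2.154, 2.287, 0.001]
ft_force: [1.6, -0.6, -1.7]
width: 27.4
```

```bash
python3 st.py
```

```text
t 10.9 p [585.93 175.16 230.84] yaw 93.44 zax [ 8.e-04  2.e-04 -1.e+00] F [ 1.57 -0.57 -1.69] M [ 0.014 -0.357  0.017] w 27.42
```

Request:
{"fn": "jog_arm", "kwargs": {"steps": [[[0, 0.0005, 0.0005, 0, 0, 0, 1], [0, 0, 0, 0, 0, 0, 1], [0, 0, 0, 0, 0, 0, 1], [0, 0, 0, 0, 0, 0, 1]]]}}

```text
t: 11.23
ee_pos: [586.2, 175.2, 230.3]
orientation: [2.154, 2.287, 0.0]
ft_force: [-0.1, 0.1, 1.5]
width: 27.5
```

```bash
python3 st.py
```

```text
t 11.2333 p [586.22 175.16 230.35] yaw 93.44 zax [ 2.e-04  1.e-04 -1.e+00] F [-0.07  0.14  1.5 ] M [-0.014 -0.134  0.012] w 27.55
```

Request:
{"fn": "jog_arm", "kwargs": {"steps": [[[0, 0, 0.0005, 0, 0, 0, 1], [0, 0, 0, 0, 0, 0, 1], [0, 0, 0, 0, 0, 0, 1], [0, 0, 0, 0, 0, 0, 1]]]}}

```text
t: 11.57
ee_pos: [586.3, 175.2, 229.9]
orientation: [2.154, 2.287, 0.0]
ft_force: [-0.2, -0.2, 3.5]
width: 27.1
```

```bash
python3 st.py
```

```text
t 11.5667 p [586.27 175.17 229.89] yaw 93.44 zax [ 3.e-04  1.e-04 -1.e+00] F [-0.15 -0.23  3.47] M [-0.026 -0.059  0.065] w 27.08
```

Request:
{"fn": "jog_arm", "kwargs": {"steps": [[[0, 0, 0.0005, 0, 0, 0, 1], [0, 0, 0, 0, 0, 0, 1], [0, 0, 0, 0, 0, 0, 1], [0, 0, 0, 0, 0, 0, 1]]]}}

```text
t: 11.9
ee_pos: [586.3, 175.2, 229.3]
orientation: [2.154, 2.287, 0.0]
ft_force: [-0.5, 0.5, 4.9]
width: 27.5
```

```bash
python3 st.py
```

```text
t 11.9 p [586.27 175.15 229.31] yaw 93.43 zax [ 3.e-04  1.e-04 -1.e+00] F [-0.55  0.51  4.91] M [ 0.027 -0.036  0.029] w 27.51
```

Request:
{"fn": "jog_arm", "kwargs": {"steps": [[[0, 0, 0, 0, 0, 0, 1], [0, 0, 0, 0, 0, 0, 1]]]}}

```text
t: 12.07
ee_pos: [586.3, 175.2, 229.3]
orientation: [2.154, 2.287, 0.0]
ft_force: [-0.3, 0.3, 4.4]
width: 27.3
```

```bash
python3 st.py
```

```text
t 12.0667 p [586.29 175.16 229.3 ] yaw 93.44 zax [ 3.e-04  1.e-04 -1.e+00] F [-0.31  0.33  4.41] M [ 0.014 -0.049  0.054] w 27.34
```

Request:
{"fn": "jog_arm", "kwargs": {"steps": [[[0, 0, 0.0005, 0, 0, 0, 1], [0, 0, 0.0005, 0, 0, 0, 1], [0, 0, 0, 0, 0, 0, 1], [0, 0, 0, 0, 0, 0, 1], [0, 0, 0, 0, 0, 0, 1]]]}}

```text
t: 12.48
ee_pos: [586.3, 175.2, 228.3]
orientation: [2.154, 2.287, 0.0]
ft_force: [-0.1, 0.8, 3.8]
width: 27.4
```

```bash
python3 st.py
```

```text
t 12.4833 p [586.29 175.18 228.3 ] yaw 93.44 zax [ 3.e-04  1.e-04 -1.e+00] F [-0.11  0.78  3.81] M [-0.005 -0.047 -0.018] w 27.37
```

Request:
{"fn": "jog_arm", "kwargs": {"steps": [[[0, 0, 0.0005, 0, 0, 0, 1], [0, 0, 0.0005, 0, 0, 0, 1], [0, 0, 0, 0, 0, 0, 1], [0, 0, 0, 0, 0, 0, 1]]]}}

```text
t: 12.82
ee_pos: [586.3, 175.2, 227.4]
orientation: [2.154, 2.287, 0.001]
ft_force: [-0.2, -0.1, 6.3]
width: 27.7
```

```bash
python3 st.py
```

```text
t 12.8167 p [586.3  175.18 227.38] yaw 93.44 zax [ 4.e-04  1.e-04 -1.e+00] F [-0.2  -0.13  6.3 ] M [ 0.016 -0.018  0.024] w 27.68
```

Request:
{"fn": "jog_arm", "kwargs": {"steps": [[[0, 0, 0.0005, 0, 0, 0, 1], [0, 0, 0.0005, 0, 0, 0, 1], [0, 0, 0, 0, 0, 0, 1], [0, 0, 0, 0, 0, 0, 1]]]}}

```text
t: 13.15
ee_pos: [586.3, 175.2, 226.4]
orientation: [2.154, 2.287, 0.001]
ft_force: [-1.3, -0.7, 6.5]
width: 27.4
```

```bash
python3 st.py
```

```text
t 13.15 p [586.31 175.18 226.41] yaw 93.44 zax [ 4.e-04  1.e-04 -1.e+00] F [-1.27 -0.66  6.51] M [0.028 0.007 0.044] w 27.37
```

Request:
{"fn": "jog_arm", "kwargs": {"steps": [[[0, -0.0002, 0.0005, 0, 0, 0, 1], [0, 0, 0.0005, 0, 0, 0, 1], [0, 0, 0, 0, 0, 0, 1], [0, 0, 0, 0, 0, 0, 1]]]}}

```text
t: 13.48
ee_pos: [586.2, 175.2, 225.5]
orientation: [2.154, 2.287, 0.001]
ft_force: [0.4, -0.1, 5.8]
width: 27.5
```

```bash
python3 st.py
```

```text
t 13.4833 p [586.2  175.18 225.46] yaw 93.44 zax [ 7.e-04  2.e-04 -1.e+00] F [ 0.36 -0.14  5.78] M [ 0.001 -0.047  0.032] w 27.48
```

Request:
{"fn": "jog_arm", "kwargs": {"steps": [[[0, 0, 0.0005, 0, 0, 0, 1], [0, 0, 0.0005, 0, 0, 0, 1], [0, 0, 0, 0, 0, 0, 1], [0, 0, 0, 0, 0, 0, 1]]]}}

```text
t: 13.82
ee_pos: [586.2, 175.2, 224.4]
orientation: [2.154, 2.287, 0.001]
ft_force: [0.3, -0.6, 5.0]
width: 27.2
```

```bash
python3 st.py
```

```text
t 13.8167 p [586.19 175.18 224.39] yaw 93.44 zax [ 7.e-04  2.e-04 -1.e+00] F [ 0.28 -0.55  5.04] M [ 0.076 -0.089  0.048] w 27.23
```

Request:
{"fn": "jog_arm", "kwargs": {"steps": [[[0, 0, 0.0005, 0, 0, 0, 1], [0, 0, 0.0005, 0, 0, 0, 1], [0, 0, 0.0005, 0, 0, 0, 1], [0, 0, 0, 0, 0, 0, 1], [0, 0, 0, 0, 0, 0, 1]]]}}

```text
t: 14.23
ee_pos: [586.1, 175.2, 222.7]
orientation: [2.154, 2.287, 0.001]
ft_force: [0.7, 1.0, 3.5]
width: 27.5
```

```bash
python3 st.py
```

```text
t 14.2333 p [586.14 175.16 222.72] yaw 93.44 zax [ 5.e-04  1.e-04 -1.e+00] F [0.71 1.02 3.45] M [ 0.097 -0.142 -0.024] w 27.48
```

Request:
{"fn": "jog_arm", "kwargs": {"steps": [[[0, 0, 0.0005, 0, 0, 0, 1], [0, 0, 0.0005, 0, 0, 0, 1], [0, 0, 0.0005, 0, 0, 0, 1], [0, 0, 0, 0, 0, 0, 1], [0, 0, 0, 0, 0, 0, 1]]]}}

```text
t: 14.65
ee_pos: [586.0, 175.1, 221.0]
orientation: [2.154, 2.287, 0.0]
ft_force: [2.4, 0.9, 1.9]
width: 27.7
```

```bash
python3 st.py
```

```text
t 14.65 p [586.02 175.1  220.96] yaw 93.43 zax [ 1.e-04  0.e+00 -1.e+00] F [2.38 0.93 1.91] M [ 0.106 -0.431  0.107] w 27.68
```

Request:
{"fn": "jog_arm", "kwargs": {"steps": [[[0, 0.0003, 0, 0, 0, 0, 1], [0, 0, 0.0005, 0, 0, 0, 1], [0, 0, 0, 0, 0, 0, 1], [0, 0, 0, 0, 0, 0, 1]]]}}

```text
t: 14.98
ee_pos: [586.2, 175.1, 220.5]
orientation: [-2.154, -2.287, 0.001]
ft_force: [1.0, 0.0, 0.3]
width: 27.5
```

```bash
python3 st.py
```

```text
t 14.9833 p [586.18 175.12 220.46] yaw 93.44 zax [-4.e-04 -1.e-04 -1.e+00] F [1.   0.04 0.32] M [ 0.094 -0.253  0.039] w 27.49
```

Request:
{"fn": "jog_arm", "kwargs": {"steps": [[[0, 0, 0.0005, 0, 0, 0, 1], [0, 0, 0.0005, 0, 0, 0, 1], [0, 0, 0.0005, 0, 0, 0, 1], [0, 0, 0, 0, 0, 0, 1], [0, 0, 0, 0, 0, 0, 1]]]}}

```text
t: 15.4
ee_pos: [586.2, 175.1, 218.9]
orientation: [-2.154, -2.287, 0.001]
ft_force: [1.1, -0.5, -2.0]
width: 27.4
```

```bash
python3 st.py
```

```text
t 15.4 p [586.16 175.11 218.92] yaw 93.44 zax [-4.e-04 -1.e-04 -1.e+00] F [ 1.05 -0.55 -2.04] M [ 0.045 -0.336  0.008] w 27.4
```

Request:
{"fn": "jog_arm", "kwargs": {"steps": [[[0, 0.0002, 0.001, 0, 0, 0, 1], [0, 0, 0.001, 0, 0, 0, 1], [0, 0, 0.001, 0, 0, 0, 1], [0, 0, 0, 0, 0, 0, 1], [0, 0, 0, 0, 0, 0, 1]]]}}

```text
t: 15.82
ee_pos: [586.2, 175.1, 215.7]
orientation: [-2.153, -2.287, 0.001]
ft_force: [1.6, 0.2, -6.5]
width: 27.3
```

```bash
python3 st.py
```

```text
t 15.8167 p [586.25 175.1  215.65] yaw 93.44 zax [-9.e-04 -2.e-04 -1.e+00] F [ 1.57  0.24 -6.54] M [ 0.033 -0.307  0.02 ] w 27.33
```

Request:
{"fn": "jog_arm", "kwargs": {"steps": [[[0, 0, 0.0005, 0, 0, 0, 1], [0, 0, 0.0005, 0, 0, 0, 1], [0, 0, 0, 0, 0, 0, 1], [0, 0, 0, 0, 0, 0, 1], [0, 0, 0, 0, 0, 0, 1]]]}}

```text
t: 16.23
ee_pos: [586.3, 175.1, 215.0]
orientation: [-2.154, -2.287, 0.001]
ft_force: [0.8, 0.5, -4.6]
width: 27.7
```

```bash
python3 st.py
```

```text
t 16.2333 p [586.34 175.09 215.01] yaw 93.44 zax [-5.e-04 -2.e-04 -1.e+00] F [ 0.81  0.47 -4.56] M [-0.019 -0.138  0.019] w 27.75
```

Request:
{"fn": "jog_arm", "kwargs": {"steps": [[[0, 0, 0.0005, 0, 0, 0, 1], [0, 0, 0, 0, 0, 0, 1], [0, 0, 0, 0, 0, 0, 1], [0, 0, 0, 0, 0, 0, 1]]]}}

```text
t: 16.57
ee_pos: [586.4, 175.1, 214.7]
orientation: [-2.154, -2.287, 0.0]
ft_force: [-0.3, -0.2, -2.1]
width: 27.6
```

```bash
python3 st.py
```

```text
t 16.5667 p [586.4  175.11 214.67] yaw 93.43 zax [-2.e-04 -1.e-04 -1.e+00] F [-0.27 -0.19 -2.09] M [0.022 0.001 0.047] w 27.56
```

Request:
{"fn": "jog_arm", "kwargs": {"steps": [[[0, 0, 0.0005, 0, 0, 0, 1], [0, 0, 0, 0, 0, 0, 1], [0, 0, 0, 0, 0, 0, 1], [0, 0, 0, 0, 0, 0, 1]]]}}

```text
t: 16.9
ee_pos: [586.4, 175.2, 214.2]
orientation: [-2.154, -2.287, 0.0]
ft_force: [-0.6, 0.5, -1.9]
width: 27.4
```

```bash
python3 st.py;  python3 - <<'E'
from look import *
look('w6',[])
im=ctrl.get_image('side')[:,:,::-1]; cv2.imwrite('pics/s6.png',cv2.resize(im[180:395,130:400],None,fx=2.7,fy=2.7,interpolation=cv2.INTER_CUBIC))
E
```

```text
t 16.9 p [586.41 175.18 214.2 ] yaw 93.44 zax [-2.e-04 -0.e+00 -1.e+00] F [-0.59  0.47 -1.94] M [-0.012  0.168  0.056] w 27.42
[586.4 175.2 214.2] 16.9
```

View pics/w6.png

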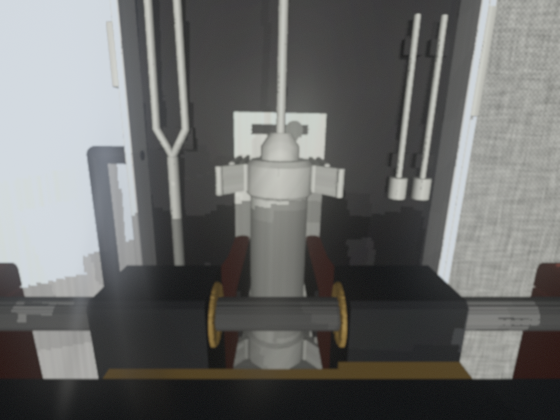

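View pics/s6.png

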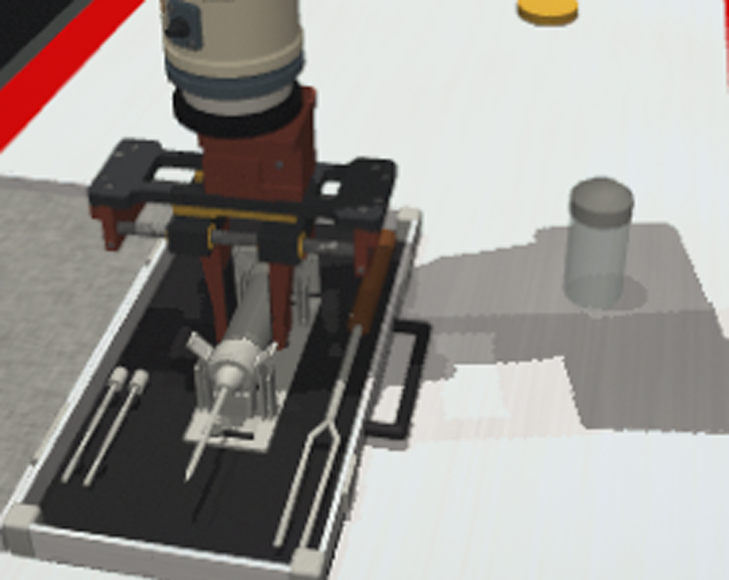

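Request:
{"fn": "jog_arm", "kwargs": {"steps": [[[0, 0, 0.0005, 0, 0, 0, 1], [0, 0, 0, 0, 0, 0, 1], [0, 0, 0, 0, 0, 0, 1], [0, 0, 0, 0, 0, 0, 1]]]}}

```text
t: 17.33
ee_pos: [586.5, 175.2, 214.0]
orientation: [-2.154, -2.287, 0.0]
ft_force: [-4.3, -0.6, 5.2]
width: 27.5
```

```bash
python3 st.py
```

```text
t 17.3333 p [586.46 175.16 214.05] yaw 93.43 zax [-1.e-04  1.e-04 -1.e+00] F [-4.31 -0.59  5.23] M [-0.033  0.657 -0.038] w 27.55
```

Request:
{"fn": "jog_arm", "kwargs": {"steps": [[[0, 0, 0.0005, 0, 0, 0, 1], [0, 0, 0, 0, 0, 0, 1], [0, 0, 0, 0, 0, 0, 1], [0, 0, 0, 0, 0, 0, 1]]]}}

```text
t: 17.67
ee_pos: [586.5, 175.2, 214.0]
orientation: [-2.154, -2.287, -0.0]
ft_force: [-5.9, -0.5, 9.9]
width: 27.7
```

```bash
python3 st.py
```

```text
t 17.6667 p [586.46 175.18 213.99] yaw 93.43 zax [-0.e+00  1.e-04 -1.e+00] F [-5.89 -0.55  9.91] M [-0.135  0.89  -0.025] w 27.67
```

Request:
{"fn": "jog_arm", "kwargs": {"steps": [[[0, -0.0003, -0.001, 0, 0, 0, 1], [0, 0, 0, 0, 0, 0, 1], [0, 0, 0, 0, 0, 0, -0.2], [0, 0, 0, 0, 0, 0, -0.2], [0, 0, 0, 0, 0, 0, -0.2], [0, 0, 0, 0, 0, 0, -0.2], [0, 0, 0, 0, 0, 0, -0.2], [0, 0, 0, 0, 0, 0, -0.2], [0, 0, 0, 0, 0, 0, -0.2]]]}}

```text
t: 18.42
ee_pos: [586.3, 175.1, 214.2]
orientation: [2.154, 2.287, 0.0]
ft_force: [-0.4, -0.5, 0.5]
width: 52.9
```

```bash
python3 st.py
```

```text
t 18.4167 p [586.26 175.13 214.2 ] yaw 93.43 zax [ 2.e-04  1.e-04 -1.e+00] F [-0.44 -0.51  0.47] M [-0.019 -0.098 -0.009] w 52.9
```

Request:
{"fn": "jog_arm", "kwargs": {"steps": [[[0, 0, -0.02, 0, 0, 0, -0.2], [0, 0, -0.03, 0, 0, 0, -0.2], [0, 0, -0.035, 0, 0, 0, -0.2], [0, 0, -0.035, 0, 0, 0, -0.2], [-0.03, 0, -0.02, 0, 0, 0, 1], [-0.03, 0, 0, 0, 0, 0, 1], [-0.03, 0, 0, 0, 0, 0, 1], [0, 0, 0, 0, 0, 0, 1], [0, 0, 0, 0, 0, 0, 1], [0, 0, 0, 0, 0, 0, 1]]]}}

```text
t: 19.25
ee_pos: [591.5, 85.5, 354.1]
orientation: [-2.154, -2.286, -0.0]
ft_force: [0.2, -0.0, 0.0]
width: 16.1
```

```bash
python3 st.py;  python3 - <<'E'
from look import *
look('w7',[('injector_mid',44),('needle_tip',44),('thumb_disc',44)])
im=ctrl.get_image('side')[:,:,::-1]; cv2.imwrite('pics/s7.png',cv2.resize(im[180:395,130:400],None,fx=2.7,fy=2.7,interpolation=cv2.INTER_CUBIC))
im=ctrl.get_image('top')[:,:,::-1]; cv2.imwrite('pics/t7.png',cv2.resize(im[85:255,90:260],None,fx=3.5,fy=3.5,interpolation=cv2.INTER_CUBIC))
E
```

```text
t 19.25 p [591.55  85.49 354.06] yaw 93.4 zax [-2.e-04  3.e-04 -1.e+00] F [ 0.18 -0.04  0.01] M [-0.064 -0.08  -0.029] w 16.06
injector_mid [(array([276.6, 102.9]), 0.74)] plane z 44 [585.8 173.3  44. ]
needle_tip none
thumb_disc [(array([275.5, 212.7]), 0.6)] plane z 44 [590.7  73.4  44. ]
[591.5  85.5 354.1] 19.25
```

View pics/w7.png

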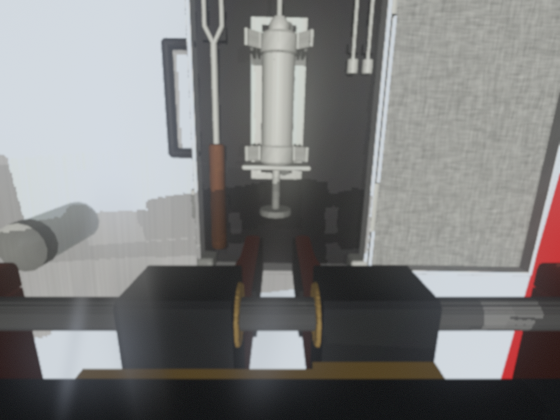

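View pics/s7.png

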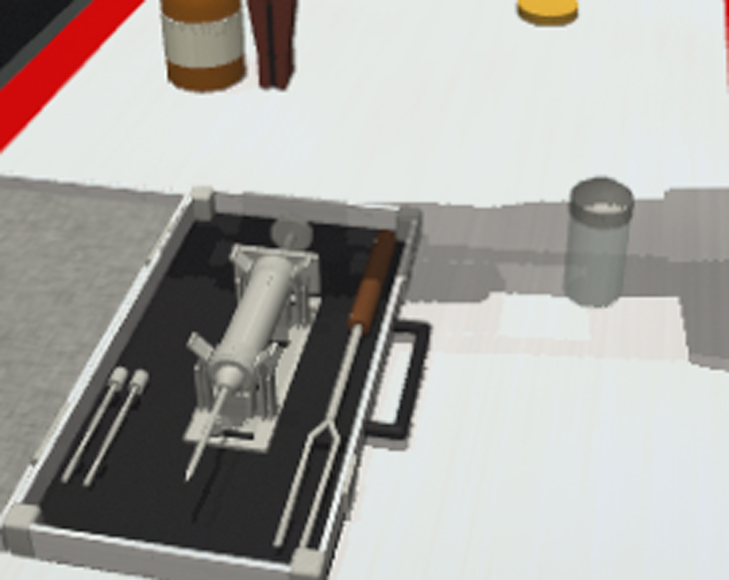

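Request:
{"fn": "jog_arm", "kwargs": {"steps": [[[-0.025, -0.001, 0, 0, 0, 0, 1], [-0.025, -0.001, 0, 0, 0, 0, 1], [0, 0, 0.03, 0, 0, 0, 1], [0, 0, 0.03, 0, 0, 0, 1], [0, 0, 0.03, 0, 0, 0, 1], [0, 0, 0.03, 0, 0, 0, 1], [0, 0, 0.016, 0, 0, 0, 1], [0, 0, 0, 0, 0, 0, 1], [0, 0, 0, 0, 0, 0, 1], [0, 0, 0, 0, 0, 0, 1]]]}}

```text
t: 20.38
ee_pos: [593.2, 35.6, 219.2]
orientation: [2.153, 2.287, 0.002]
ft_force: [-0.2, 0.5, 0.6]
width: 0.5
```

```bash
python3 st.py;  python3 - <<'E'
from look import *
look('w8',[])
im=ctrl.get_image('side')[:,:,::-1]; cv2.imwrite('pics/s8.png',cv2.resize(im[180:395,130:400],None,fx=2.7,fy=2.7,interpolation=cv2.INTER_CUBIC))
E
```

```text
t 20.3833 p [593.2   35.58 219.16] yaw 93.46 zax [ 1.4e-03  1.0e-04 -1.0e+00] F [-0.18  0.47  0.57] M [-0.055 -0.052  0.033] w 0.53
[593.2  35.6 219.2] 20.3833
```

View pics/w8.png

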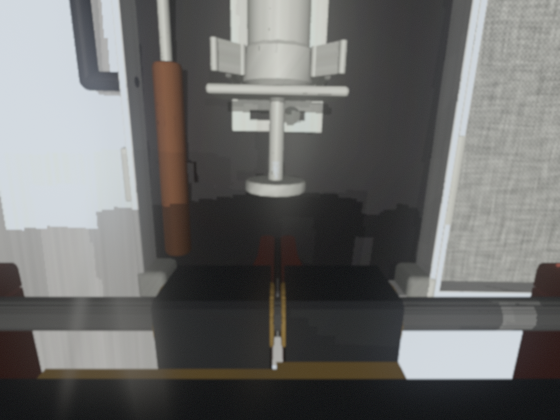

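View pics/s8.png

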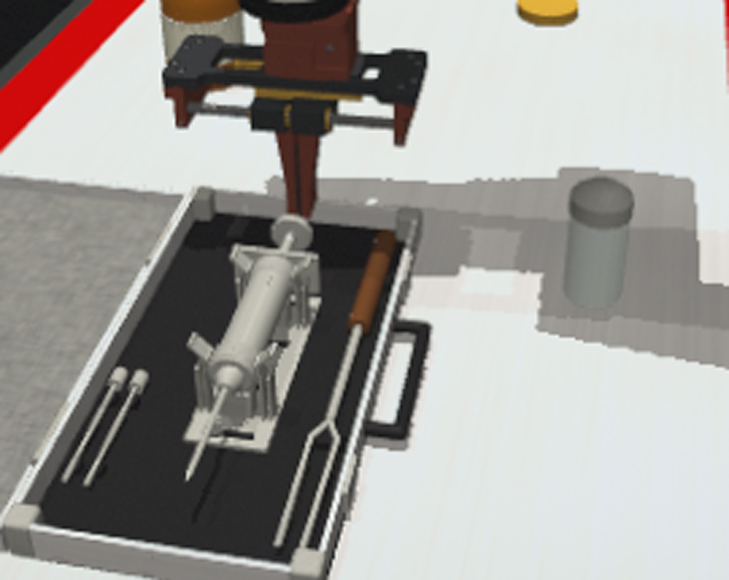

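Request:
{"fn": "jog_arm", "kwargs": {"steps": [[[0.01, 0, 0, 0, 0, 0, 1], [0.008, 0, 0, 0, 0, 0, 1], [0.003, 0, 0, 0, 0, 0, 1], [0.003, 0, 0, 0, 0, 0, 1], [0.003, 0, 0, 0, 0, 0, 1], [0.003, 0, 0, 0, 0, 0, 1], [0.003, 0, 0, 0, 0, 0, 1]]]}}

```text
t: 21.07
ee_pos: [590.8, 68.2, 218.4]
orientation: [2.153, 2.287, 0.0]
ft_force: [0.6, -3.3, 2.9]
width: 0.6
```

```bash
python3 st.py
```

```text
t 21.0667 p [590.82  68.23 218.39] yaw 93.44 zax [ 7.e-04 -4.e-04 -1.e+00] F [ 0.62 -3.35  2.89] M [-0.516 -0.185 -0.068] w 0.6
```

Request:
{"fn": "jog_arm", "kwargs": {"steps": [[[0.003, 0, 0, 0, 0, 0, 1], [0.003, 0, 0, 0, 0, 0, 1], [0.003, 0, 0, 0, 0, 0, 1], [0, 0, 0, 0, 0, 0, 1], [0, 0, 0, 0, 0, 0, 1]]]}}

```text
t: 21.48
ee_pos: [589.8, 77.5, 218.0]
orientation: [-2.153, -2.287, 0.0]
ft_force: [-0.2, -0.6, -0.7]
width: 0.4
```

```bash
python3 st.py
```

```text
t 21.4833 p [589.84  77.54 217.99] yaw 93.44 zax [-8.e-04  4.e-04 -1.e+00] F [-0.17 -0.64 -0.66] M [-0.041 -0.037 -0.009] w 0.37
```

Request:
{"fn": "jog_arm", "kwargs": {"steps": [[[0.003, 0, 0, 0, 0, 0, 1], [0.003, 0, 0, 0, 0, 0, 1], [0.002, 0, 0, 0, 0, 0, 1], [0.001, 0, 0, 0, 0, 0, 1], [0.001, 0, 0, 0, 0, 0, 1]]]}}

```text
t: 21.9
ee_pos: [589.3, 87.3, 218.0]
orientation: [-2.153, -2.287, 0.001]
ft_force: [0.4, -3.7, -0.9]
width: 0.3
```

```bash
python3 st.py
```

```text
t 21.9 p [589.29  87.29 218.  ] yaw 93.45 zax [-5.e-04 -1.e-04 -1.e+00] F [ 0.44 -3.68 -0.86] M [-0.642 -0.072 -0.013] w 0.28
```

Request:
{"fn": "jog_arm", "kwargs": {"steps": [[[0.001, 0, 0, 0, 0, 0, 1], [0.001, 0, 0, 0, 0, 0, 1]]]}}

```text
t: 22.07
ee_pos: [589.2, 89.2, 218.0]
orientation: [-2.154, -2.287, 0.001]
ft_force: [0.7, -3.9, -0.1]
width: 0.4
```

```bash
python3 st.py
```

```text
t 22.0667 p [589.22  89.19 218.01] yaw 93.44 zax [-5.e-04 -1.e-04 -1.e+00] F [ 0.67 -3.9  -0.1 ] M [-0.549 -0.164 -0.022] w 0.38
```

Request:
{"fn": "jog_arm", "kwargs": {"steps": [[[0.001, 0, 0, 0, 0, 0, 1], [0.001, 0, 0, 0, 0, 0, 1]]]}}

```text
t: 22.23
ee_pos: [589.1, 91.2, 218.1]
orientation: [-2.154, -2.287, 0.0]
ft_force: [-0.2, -2.5, -2.1]
width: 0.8
```

```bash
python3 st.py
```

```text
t 22.2333 p [589.1   91.19 218.07] yaw 93.44 zax [-4.e-04 -1.e-04 -1.e+00] F [-0.2  -2.48 -2.08] M [-0.626 -0.087  0.013] w 0.83
```

Request:
{"fn": "jog_arm", "kwargs": {"steps": [[[0.001, 0, 0, 0, 0, 0, 1], [0.001, 0, 0, 0, 0, 0, 1]]]}}

```text
t: 22.4
ee_pos: [589.0, 93.2, 218.1]
orientation: [-2.154, -2.287, 0.0]
ft_force: [-0.3, -3.4, -2.6]
width: 0.2
```

```bash
python3 st.py
```

```text
t 22.4 p [589.03  93.22 218.08] yaw 93.43 zax [-3.e-04 -0.e+00 -1.e+00] F [-0.31 -3.44 -2.55] M [-0.532 -0.131 -0.025] w 0.21
```

Request:
{"fn": "jog_arm", "kwargs": {"steps": [[[0.001, 0, 0, 0, 0, 0, 1], [0.0005, 0, 0, 0, 0, 0, 1]]]}}

```text
t: 22.57
ee_pos: [588.9, 94.8, 218.1]
orientation: [-2.154, -2.287, 0.0]
ft_force: [0.1, -2.9, -1.9]
width: 0.4
```

```bash
python3 st.py
```

```text
t 22.5667 p [588.95  94.79 218.09] yaw 93.44 zax [-2.e-04  0.e+00 -1.e+00] F [ 0.14 -2.91 -1.94] M [-0.552 -0.196 -0.094] w 0.43
```

```bash
python3 - <<'E'
from look import *
look('w9',[])
E
```

```text
[588.9  94.8 218.1] 22.5667
```

View pics/w9.png

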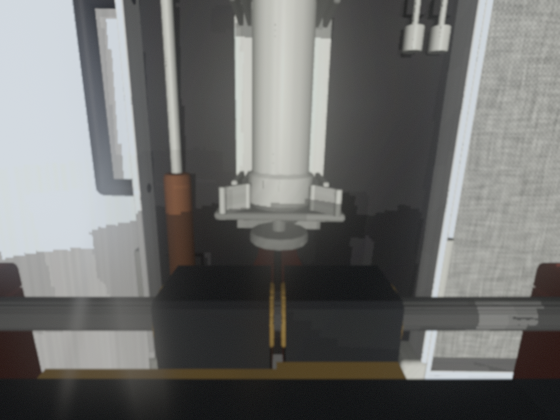

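Request:
{"fn": "jog_arm", "kwargs": {"steps": [[[0.001, 0, 0, 0, 0, 0, 1], [0.0005, 0, 0, 0, 0, 0, 1]]]}}

```text
t: 22.78
ee_pos: [588.9, 95.4, 218.2]
orientation: [2.153, 2.287, -0.002]
ft_force: [0.6, -11.3, -1.3]
width: 0.2
```

```bash
python3 st.py
```

```text
t 22.7833 p [588.93  95.41 218.16] yaw 93.47 zax [-2.0e-04 -1.6e-03 -1.0e+00] F [  0.64 -11.3   -1.31] M [-2.049 -0.237 -0.14 ] w 0.22
```

Request:
{"fn": "jog_arm", "kwargs": {"steps": [[[0.001, 0, 0, 0, 0, 0, 1], [0.0005, 0, 0, 0, 0, 0, 1]]]}}

```text
t: 22.95
ee_pos: [588.9, 95.9, 218.2]
orientation: [2.151, 2.287, -0.004]
ft_force: [2.4, -19.3, -1.2]
width: 0.4
```

```bash
python3 st.py
```

```text
t 22.95 p [588.94  95.89 218.21] yaw 93.49 zax [-2.0e-04 -3.1e-03 -1.0e+00] F [  2.44 -19.32  -1.17] M [-3.335 -0.347 -0.141] w 0.42
```

Request:
{"fn": "jog_arm", "kwargs": {"steps": [[[-0.002, 0, 0, 0, 0, 0, 1], [-0.008, 0, 0, 0, 0, 0, 1], [-0.02, 0, 0, 0, 0, 0, 1], [-0.01, 0, -0.02, 0, 0, 0, 1], [0, 0, -0.04, 0, 0, 0, 1], [0, 0, -0.04, 0, 0, 0, 1], [0, 0, -0.04, 0, 0, 0, 1], [0, 0, 0, 0, 0, 0, 0], [0, 0, 0, 0, 0, 0, 0], [0, 0, 0, 0, 0, 0, 0]]]}}

```text
t: 23.78
ee_pos: [590.9, 57.7, 358.1]
orientation: [-2.154, -2.287, -0.001]
ft_force: [-0.0, 0.8, -0.9]
width: 17.2
```

```bash
python3 st.py;  python3 - <<'E'
from look import *
look('w10',[('injector_mid',44),('thumb_disc',44)])
im=ctrl.get_image('side')[:,:,::-1]; cv2.imwrite('pics/s10.png',cv2.resize(im[220:395,130:330],None,fx=3.4,fy=3.4,interpolation=cv2.INTER_CUBIC))
E
```

```text
t 23.7833 p [590.94  57.74 358.14] yaw 93.44 zax [ 3.e-04  4.e-04 -1.e+00] F [-0.    0.81 -0.86] M [-0.054 -0.029 -0.069] w 17.16
injector_mid [(array([280. ,  64.3]), 0.83)] plane z 44 [586.3 177.7  44. ]
thumb_disc [(array([274.1, 148.7]), 0.8)] plane z 44 [585.4 105.6  44. ]
[590.9  57.7 358.1] 23.7833
```

View pics/w10.png

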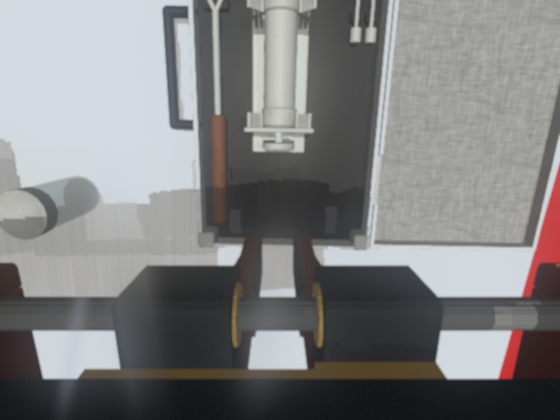

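View pics/s10.png

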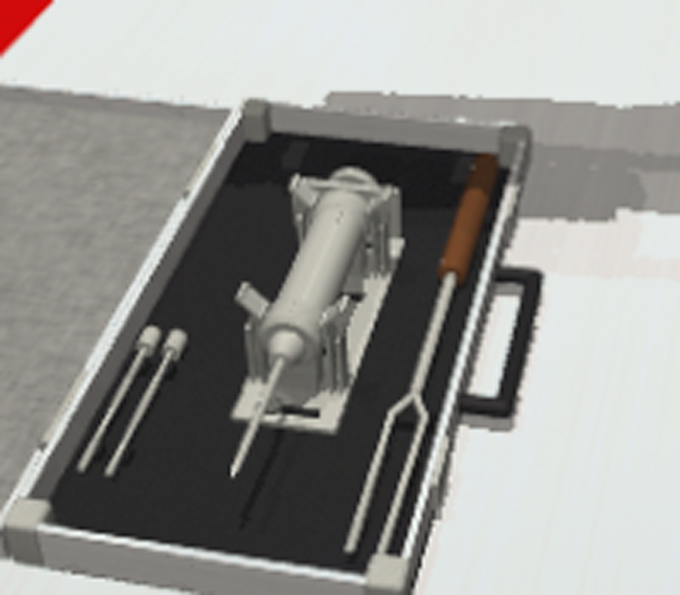

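Request:
{"fn": "jog_arm", "kwargs": {"steps": [[[0.03, 0, 0, 0, 0, 0, -1], [0.03, 0, 0, 0, 0, 0, -1], [0.02, 0, -0.03, 0, 0, 0, -1], [0, 0, 0, 0, 0, 0, -1], [0, 0, 0, 0, 0, 0, -1], [0, 0, 0, 0, 0, 0, -1], [0, 0, 0, 0, 0, 0, -1]]]}}

```text
t: 24.57
ee_pos: [586.1, 136.9, 386.8]
orientation: [-2.154, -2.286, 0.003]
ft_force: [0.3, -0.5, 0.2]
width: 79.4
```

```bash
python3 st.py;  python3 - <<'E'
from look import *
o,c,out=look('w11',[('injector_mid',44),('needle_tip',44),('thumb_disc',44),('clip_front',44),('clip_rear',44),('clip_mid',44)])
im=cv2.imread('pics/w11.png');cv2.imwrite('pics/w11c.png',cv2.resize(im[0:260,180:380],None,fx=3,fy=2.3,interpolation=cv2.INTER_CUBIC))
E
```

```text
t 24.5667 p [586.11 136.85 386.81] yaw 93.4 zax [-2.2e-03 -6.0e-04 -1.0e+00] F [ 0.31 -0.5   0.24] M [-0.013 -0.052  0.039] w 79.44
injector_mid [(array([280.2, 157.4]), 0.9), (array([287.5, 154.8]), 0.17)] plane z 44 [586.2 174.   44. ]
needle_tip none
thumb_disc [(array([278.1, 222.5]), 0.77)] plane z 44 [588.3 104.7  44. ]
clip_front [(array([291.3, 107.4]), 0.93)] plane z 44 [594.1 223.2  44. ]
clip_rear [(array([286.8, 197.3]), 0.96)] plane z 44 [595.8 132.9  44. ]
clip_mid [(array([287.8, 157.3]), 0.77)] plane z 44 [594.  174.6  44. ]
[586.1 136.9 386.8] 24.5667
```

View pics/w11c.png

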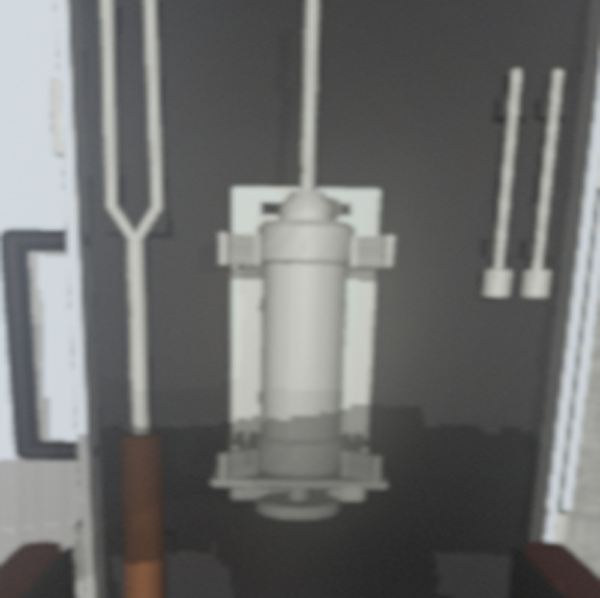

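```bash
python3 - <<'E'
from workcell import ctrl
print(ctrl.close_job())
E
```

```text
the job is handed in; nothing more can be done
None
```

The injector is stowed in the case: both clips have snapped over its end caps, the needle points to the case's needle end, and the plunger is fully in. I handed the job in at about 24.6 s. The gripper is open and clear, and the jar, lid and shaker were not touched.

- **Finding the middle:** the wrist images put the clip strip about 8 mm to +y of its mark. I centred on it by feel.
- **Pressing in:** the force needed to press it in peaked at about 9 N, with at most about 2.4 N sideways. The force then turned to a pull as the clips snapped. I pressed on until it stopped hard on its seat, with the barrel axis at the expected 44 mm. That last press briefly reached about 12 N down and 6 N sideways.
- **Plunger:** it slid at 3–4 N and then hit its end stop. I let the force reach about 19 N there before backing off, more than was needed.
- **Last checks:** the final pictures show both clips over the caps. The thumb disc measured 69–72 mm behind the barrel's middle, against 73 mm expected, which is within camera error.
- **Small deviation:** during the plunger push the injector slid 2–3 mm along its axis, until the finger plate met the rear clip. Both caps still fill their clips, so I left it there.
- **Disagreements:** wrist-camera heights from two views were poor and disagreed with the text. For the grasp I relied on the stated height, which the top and side cameras roughly confirmed (11 mm against 16 mm). The network's `clip_mid` gave the nominal place, not the shifted strip.

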